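# Hold a magnet clip open over a recipe card

## Robot

A 7-joint arm with a two-finger parallel gripper is mounted at the origin on the work surface. World frame = base frame: x ahead of the robot, y to its left, z up, the work surface at z = 0. Lengths are in m, angles in rad, forces in N, time in s.
With the tool pointing down it reaches from about 0.4 to 0.85 m from the base axis. Payload 10.4 kg.
Tool frame: the origin (TCP) lies between the finger pads; the fingertips stand env.tcp_to_tips ahead of it and the grasp point (between the pads) lies 6 mm ahead of it (env.tcp_to_tips is the distance from the TCP to the fingertips, in m); x points along the fingers, y is the direction in which the jaws open and shut, and the axes are right-handed (so a half turn about x gives the same grasp; the last joint's range is limited). The gripper opens to 87 mm and grips with 3 to 60 N. Pads are 19 mm wide; open, the fingers measure 117 mm over their backs; the gripper's body (75 mm by 190 mm) begins 51 mm behind the grasp point.
Start: joints at [-0.023, 0.332, -0.065, 1.46, 0.022, 1.35, -0.088], TCP at [0.625, 0, 0.248] pointing down, gripper open.
Joint ranges: [-2.6, 2.6], [-0.5, 2.12], [-1.47, 1.34], [0.16, 2.42], [-1.27, 4.41], [0.06, 2.06], [-2.6, 2.6]. Speed limits (rad/s): [2.22, 2.22, 2.79, 2.79, 3.14, 3.14, 3.14].

## Interface

Orientations are given as a 3x3 rotation matrix whose columns are the frame's x, y, z axes.
In Python, from rig import status, imaging, env gives the robot as it stands.
- The arm moves only by the tool play_rows, never from a script. Its argument "rows" is a list of rows, each a list of 5 numbers: the finger opening in mm, from 0 to 87, then the shift along the tool's x, y, z in units of 30 mm (1.0 is 30 mm), then the turn about the tool's x in degrees. In form: [[grip, x, y, z, spin], ...]. A call has 1 to 10 rows; each row shifts and turns the commanded pose from where the row before left it, along the tool's axes as they then stand; what a row does not reach is not made up. A row lasts 1/10 s, in which the tool goes at most 50 mm and 8.59 degrees, less where a joint would pass 70% of its speed; a pose out of reach is approached as far as the arm can. A call is refused whole if a number of a shift passes 1 or a number of a turn 8.59, either way. A call with a gripper value outside its range is refused whole. The fingers move at their own pace and stop on an object; "newtons" is the grip in N (left out, the last holds). Time passes only in rows, so rows that do not move let the fingers close. It gives the time, the measured TCP pose, the force and the opening at its end, in the units of the state.
- status.observe(): the state, without advancing time (a new reading comes with each control period).
- imaging.snapshot(name): name is "scene" or "side" or "wrist"; returns (picture, depth): 384x512x3 uint8, red, green, blue; 384x512 float32, m along the optical axis (not along the pixel's ray), 0 where there is no reading.
- imaging.camera_info(name): a dict with "fx", "fy", "cx", "cy" (pixels), "position" and "orientation" of the camera in the world. Camera axes: x right, y down, z forward; pixel columns grow to the right and rows downward; lengths in m; the calibration is good to about 2 mm. A picture is of the moment at which its call begins: read the wrist's pose just before it. camera_info takes no time and is no camera call; for the wrist camera it gives the pose at the moment of the call.
- env.sign_off(): hands the job in, once; it reports no verdict.
The state is a dict: "time_s": time; "qpos": joint angles; "joint_velocities": joint speeds; "tau": joint torques, N m; "tcp_pos": TCP position; "tool_rot": TCP orientation; "ft_force": force on the tool from outside, world axes, zero at the start; "moment": the same for the moment, N m; "opening": opening from 0.0 (shut) to 1.0 (fully open).
Only numpy, scipy, OpenCV 4.12 (cv2) and the standard library are available. Lean on these libraries where they do the work, as an engineer would, in place of code of your own. Each camera call takes 0.05 s, during which the arm holds its last target.

## Task

Squeeze the magnet clip open to take it off the rim of the spice-packet bin, turn it so that its magnet comes on the plain back of the recipe card, and lower it, still squeezed wide open, over the middle of the card's top edge, square to the card. Finish holding it like that, in the gripper and well open, with one jaw hanging down each side of the card and neither clip nor gripper touching or bumping the card, so that I can slip a second card in beside it. Do not shove the card stand or the bin about, and leave the other things where they are.

Things in the scene. Friction and masses are not known exactly. Their poses are not given: they have to be found in the camera images.
- clip: Dark grey half of the magnet clip, a spring clip of two hinged plastic halves (60 g, 50 mm wide). Origin: middle of the hinge axis; y: along the hinge; +x: outward on the magnet side; z: up to the levers, jaws below. A round grey magnet (18 mm, 5 mm proud) sits outside its jaw. Starts upright on the bin's +x wall, rim 14 mm below the hinge, magnet outside the bin; once open it lifts straight off.
- clip_jaw (a joint): How far the clip is open, rad: 0 parked (4 mm between the lips, on the 4 mm bin wall), -0.12 shut, 0.4 about 17 mm, 0.6 fully open (24 mm). A spring drives it shut: 3.5 N on the lever tops starts it, 6 N there (12 N halfway down) opens it fully; a stop then takes more, 15 to 25 N is safe. Each half turns half of this about the hinge: clip tilts up to 0.3 rad about its y, which stays level.
- magnet_lever (a point): Top of the dark grey lever, middle of its outside, 40 mm above the hinge. The two levers (36 mm wide along the hinge, 3 mm thick, from the hinge up) lean apart: parked, 40 mm over their outsides at the top and 16 mm near the hinge. Squeezed together along the clip's x they open the jaws; fully open they are parallel, 14 mm over the outsides.
- plain_lever (a point): Top of the yellow lever, middle of its outside; mirrors the dark grey one.
- magnet_tip (a point): Middle of the lower inner edge of the dark grey (magnet) jaw: the lowest point of that jaw, 34 mm below the hinge. The hinge pin fills the top 4 mm of the throat between the jaws.
- plain_tip (a point): Middle of the lower inner edge of the yellow (plain) jaw, 34 mm below the hinge; mirrors the other, but has no magnet.
- packet_bin: White open plastic bin with spice packets, 130 (x) x 200 (y) x 85 mm high, walls 4 mm, 0.6 kg, loose. Origin: centre of its underside. The packets fill the -x side to at most 85 mm high; a strip 50 mm wide is free inside the +x wall, where the clip is parked (middle of that wall is at x = +63 mm).
- card_stand: Wooden stand, 70 mm deep (x) x 170 mm long (y), with a stiff cream recipe card fixed upright in it: 150 mm long (y), 3 mm thick (x), top edge 130 mm above the table; 0.8 kg in all, loose. Origin: middle of the card's plane at table height. -x: the printed side (orange band along the top, picture of a plate, coloured dots) and the deeper side of the stand. +x: the plain back.
- card_edge (a point): Middle of the card's top edge, 130 mm above the table. Axes as the stand: +x toward the plain back, y along the edge, z up.
- steel_plate: Stainless steel plate, 220 mm across, 20 mm high; origin under its centre. Bystander.
- red_mug: Red plastic mug, 80 mm across, 90 mm high; origin under its centre. Bystander.
- glass_bowl: Small glass bowl, 120 mm across, 50 mm high; origin under its centre. Bystander.
- chakla: Round wooden chakla board on three feet, 220 mm across, 34 mm high; origin under its centre. Bystander.
- whisk: Steel whisk lying flat, 245 mm long along its x, up to 45 mm high; origin on the table under its middle. Bystander.
- salt_jar: Round steel jar, 80 mm across, 110 mm high; origin under its centre. Bystander.
Mind the look-alikes: they are no part of the job. Leave any green look-alike of the card_stand alone.

How it is judged:
By the outcome, as a careful person would: the job done as asked, in the order asked, and still so for the second after the job is handed in, while the arm keeps its last pose, push and grip.
It also fails if it takes over 48 s, if anything falls off the work surface, if the arm or the gripper's body presses on something with over 40 N, if the wrist force passes 120 N, or if a joint passes its speed limit or range.

## Working session

There is one attempt and no reset: what is moved stays moved. The work goes in short steps, Python scripts to look and compute and a tool call to move; the robot and the scene stay as the last step left them, time stands still between calls to the robot, and variables do not carry over. Pictures are saved under pics/ and viewed, and the job is handed in when it is done.

Besides the shell and the picture viewer there is one more tool, called after "Emit:" as name([rows], argument=value, ...), one row to a line, values as JSON. play_rows: Moves the arm, as the interface text tells. Its arguments: {"type":"object","properties":{"rows":{"type":"array"},"newtons":{"type":"number"}},"required":["rows"]}

```bash
ls; mkdir -p pics
cat > h.py <<'E'
import numpy as np, cv2
from rig import status, imaging, env
def snap(n,f):
    i=imaging.camera_info(n); p,d=imaging.snapshot(n)
    cv2.imwrite(f'pics/{f}.png',p[:,:,::-1]); np.savez(f'pics/{f}.npz',p=p,d=d,K=[i['fx'],i['fy'],i['cx'],i['cy']],t=i['position'],R=i['orientation'])
def load(f):
    return np.load(f'pics/{f}.npz')
def world(z):
    d=z['d'];fx,fy,cx,cy=z['K'];v,u=np.mgrid[:d.shape[0],:d.shape[1]]
    c=np.stack([(u-cx)/fx*d,(v-cy)/fy*d,d],-1)
    return c@np.array(z['R']).T+z['t']
E
python3 - <<'E'
from h import *
print(env.tcp_to_tips); s=status.observe(); print(s)
for n in ['scene','side','wrist']:
    snap(n,n+'0'); i=imaging.camera_info(n); print(n,i)
E
```

```text
pics
0.025
{'time_s': 0.0, 'qpos': array([-0.02258347,  0.33285463, -0.06474494,  1.46097493,  0.02158996,
        1.3498821 , -0.08849533]), 'joint_velocities': array([ 0.00104029, -0.00153396, -0.00060606, -0.00026544, -0.00085035,
       -0.00099103,  0.00022825]), 'tau': array([-1.20520472e-04, -6.23245955e+01,  2.44190963e-02, -3.89891267e+01,
       -6.13984605e-02,  3.97891912e-02,  1.87085252e-04]), 'tcp_pos': array([6.24637348e-01, 1.47590792e-05, 2.46748736e-01]), 'tool_rot': array([[-1.42310259e-03,  9.99998986e-01,  5.01390507e-05],
       [-4.27516289e-05,  5.00782614e-05, -9.99999998e-01],
       [-9.99998986e-01, -1.42310473e-03,  4.26803191e-05]]), 'ft_force': array([-0.31263371,  0.23856341, -0.21191708]), 'moment': array([ 0.00781453,  0.01476613, -0.0370108 ]), 'opening': 0.9993947420739138}
scene {'fx': 459.03274546494777, 'fy': 459.03274546494777, 'cx': 249.24266506029016, 'cy': 192.42963841575877, 'position': array([ 1.17104406, -0.50398509,  1.27883661]), 'orientation': array([[ 0.63538254,  0.62990933, -0.44665789],
       [ 0.77218035, -0.52215186,  0.36207036],
       [-0.00515176, -0.57495363, -0.81816978]])}
side {'fx': 487.7836988331301, 'fy': 487.7836988331301, 'cx': 250.8442619285446, 'cy': 194.9687949148786, 'position': array([-0.2623046 ,  0.9892311 ,  1.32507206]), 'orientation': array([[-0.77707464, -0.44424905,  0.44586744],
       [-0.62931582,  0.53624119, -0.56250066],
       [ 0.0107979 , -0.71769643, -0.69627239]])}
wrist {'fx': 346.0705452709782, 'fy': 346.0705452709782, 'cx': 254.97145867217537, 'cy': 193.01412135901856, 'position': array([0.62556237, 0.07576782, 0.38342887]), 'orientation': array([[ 9.99998743e-01, -2.73217530e-04, -1.56159505e-03],
       [-6.90044561e-04, -9.61843539e-01, -2.73599214e-01],
       [-1.42725801e-03,  2.73599948e-01, -9.61842519e-01]])}
```

View pics/scene0.png

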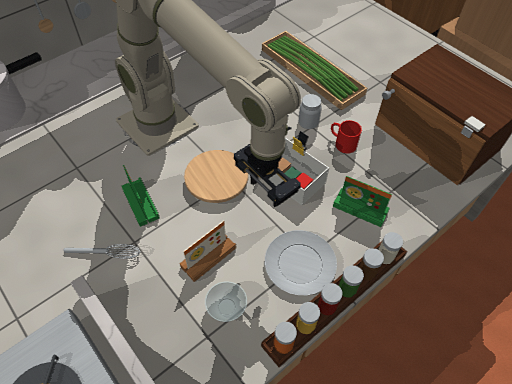

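View pics/side0.png

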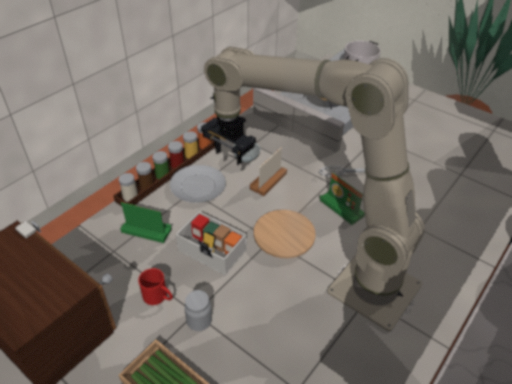

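View pics/wrist0.png

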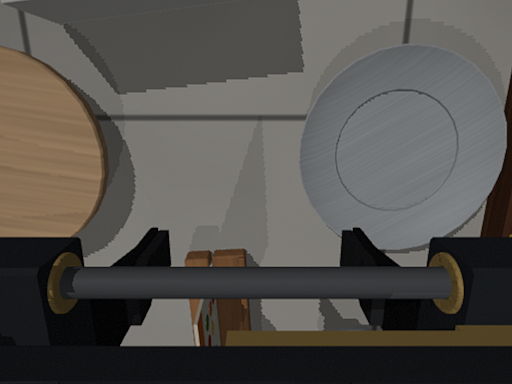

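The scene picture shows the clip (yellow/dark) at about (300,143) on the bin rim and the card stand at (207,248). The side picture shows the clip at (206,243), the card's plain back at (271,165), and green decoys that I will leave alone. Next I'll measure.

Run:
```python
from h import *
for f,(a,b,c,d) in {'scene0':(170,130,340,290),'side0':(160,130,300,280)}.items():
    p=cv2.imread(f'pics/{f}.png')[b:d,a:c]; cv2.imwrite(f'pics/{f}c.png',cv2.resize(p,None,fx=min(800/(c-a),600/(d-b))*.99,fy=min(800/(c-a),600/(d-b))*.99,interpolation=cv2.INTER_CUBIC))
for f in ['scene0','side0']:
    z=load(f); W=world(z); p=z['p'].astype(int); h=W[...,2]
    hsv=cv2.cvtColor(z['p'],cv2.COLOR_RGB2HSV)
    # yellow
    m=(hsv[...,0]>20)&(hsv[...,0]<34)&(hsv[...,1]>150)&(hsv[...,2]>120)&(h<0.2)&(z['d']>0)
    n,l,s,c=cv2.connectedComponentsWithStats(m.astype(np.uint8))
    for i in range(1,n):
        if s[i,4]>8: q=W[l==i]; print(f,'yel',c[i],s[i,4],q.min(0).round(3),q.max(0).round(3),q.mean(0).round(3))
    # card top: h between .1 and .14 
    m=(h>0.122)&(h<0.136)&(W[...,0]<.75)&(W[...,0]>.3)&(W[...,1]<.1)&(z['d']>0)&(hsv[...,0]<80)
    n,l,s,c=cv2.connectedComponentsWithStats(m.astype(np.uint8))
    for i in range(1,n):
        if s[i,4]>15: q=W[l==i]; print(f,'card',c[i],s[i],q.min(0).round(3),q.max(0).round(3),q.mean(0).round(3))
```

```text
scene0 yel [296.75       139.41666667] 12 [0.467 0.253 0.136] [0.498 0.26  0.145] [0.484 0.257 0.14 ]
scene0 yel [297.73469388 148.95918367] 49 [0.46  0.266 0.059] [0.506 0.276 0.101] [0.482 0.269 0.081]
scene0 yel [357.72727273 195.27272727] 11 [0.731 0.294 0.052] [0.743 0.301 0.066] [0.738 0.298 0.06 ]
scene0 card [137.16666667 193.61111111] [134 188   7  13  18] [ 0.302 -0.267  0.123] [ 0.352 -0.257  0.134] [ 0.328 -0.262  0.129]
scene0 card [202.83486239 236.8440367 ] [183 221  42  33 109] [ 0.57  -0.267  0.122] [ 0.585 -0.117  0.133] [ 0.578 -0.196  0.127]
side0 yel [208.84810127 239.11392405] 79 [0.467 0.208 0.009] [0.527 0.273 0.145] [0.484 0.263 0.122]
side0 card [498.04761905   1.42857143] [493   0  11   4  21] [ 0.38  -2.261  0.123] [ 0.439 -2.209  0.136] [ 0.41  -2.233  0.129]
side0 card [460.80645161  24.96774194] [455  22  12   7  31] [ 0.433 -1.801  0.122] [ 0.499 -1.748  0.135] [ 0.46  -1.777  0.128]
side0 card [473.56  32.08] [468  30  11   5  25] [ 0.355 -1.771  0.123] [ 0.4   -1.717  0.135] [ 0.372 -1.736  0.129]
side0 card [482.05555556  34.33333333] [479  33   8   4  18] [ 0.309 -1.757  0.123] [ 0.342 -1.716  0.136] [ 0.326 -1.739  0.129]
side0 card [290.125      105.45833333] [285 103  10   7  24] [ 0.7   -0.529  0.123] [ 0.75  -0.515  0.136] [ 0.723 -0.519  0.13 ]
side0 card [319.55084746 118.83898305] [296 108  48  21 118] [ 0.47  -0.544  0.122] [ 0.693 -0.507  0.136] [ 0.572 -0.52   0.128]
side0 card [270.         157.27118644] [259 147  23  21  59] [ 0.571 -0.265  0.122] [ 0.589 -0.112  0.136] [ 0.578 -0.186  0.128]
side0 card [335.85185185 175.74074074] [331 172  11   9  27] [ 0.302 -0.262  0.124] [ 0.351 -0.248  0.134] [ 0.327 -0.256  0.128]
```

View pics/scene0c.png

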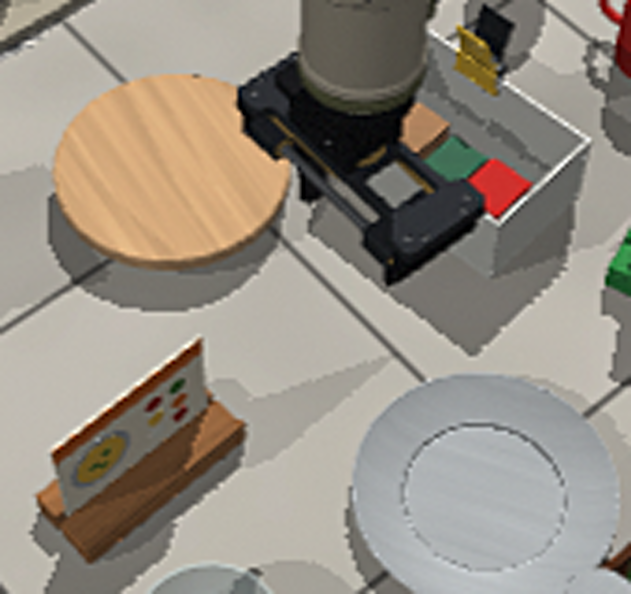

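View pics/side0c.png

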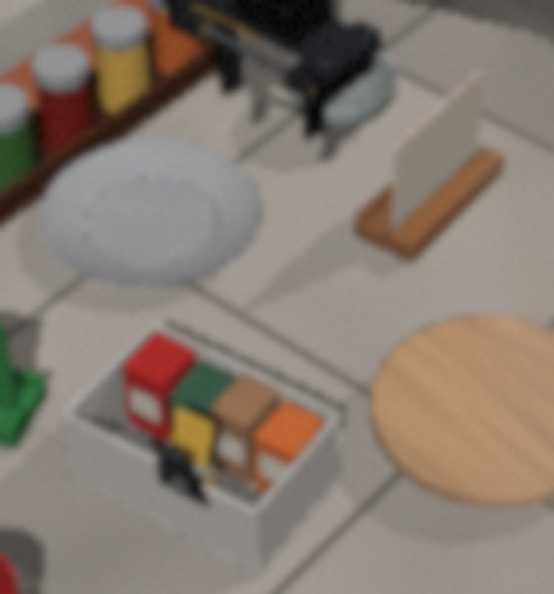

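Run:
```python
from h import *
for f in ['scene0','side0']:
    z=load(f); W=world(z); p=z['p'].astype(int); h=W[...,2]
    hsv=cv2.cvtColor(z['p'],cv2.COLOR_RGB2HSV)
    X,Y=W[...,0],W[...,1]
    m=(h>0.105)&(h<0.128)&(X>.54)&(X<.62)&(Y<-.1)&(Y>-.29)
    q=W[m]; l=cv2.fitLine(q[:,:2].astype(np.float32),cv2.DIST_HUBER,0,.01,.01).ravel(); print(f,'card dir',np.degrees(np.arctan2(l[1],l[0])),l[2:], q.min(0),q.max(0))
    m=(h>0.079)&(h<0.092)&(hsv[...,1]<40)&(p.min(-1)>90)&(X>.35)&(X<.65)&(Y<.35)&(Y>.1)
    q=W[m]; print(len(q),q.min(0).round(3),q.max(0).round(3)); r=cv2.minAreaRect((q[:,:2]*1000).astype(np.float32)); print(r,cv2.boxPoints(r).round(0).tolist())
    m=(h>0.1)&(h<0.16)&(X>.43)&(X<.54)&(Y<.34)&(Y>.2)
    q=W[m]; print('clip',len(q),q.min(0).round(3),q.max(0).round(3),q.mean(0).round(3))
    dk=m&(p.max(-1)<90); q=W[dk]; print('dark',len(q),q.min(0).round(3),q.max(0).round(3),q.mean(0).round(3))
    m=(h>0.03)&(h<0.13)&(Y>.28)&(Y<.5)&(X>.3)&(X<.6); q=W[m]; print('jar?',q.min(0).round(3),q.max(0).round(3))
```

```text
scene0 card dir -86.64306 [ 0.57940584 -0.21372443] [ 0.570358   -0.26694491  0.10530152] [ 0.58452329 -0.11588805  0.12781471]
104 [0.421 0.16  0.079] [0.623 0.292 0.09 ]
((546.6461791992188, 258.6966552734375), (111.36709594726562, 227.0660400390625), 60.91571807861328) [[420.0, 265.0], [619.0, 155.0], [673.0, 252.0], [474.0, 363.0]]
clip 153 [0.46  0.253 0.1  ] [0.504 0.297 0.146] [0.483 0.279 0.123]
dark 102 [0.46  0.257 0.1  ] [0.504 0.297 0.146] [0.482 0.287 0.122]
jar? [0.328 0.28  0.03 ] [0.6  0.5  0.13]
side0 card dir -86.45299 [ 0.5779025  -0.18037811] [ 0.57065491 -0.26487427  0.10580768] [ 0.58889213 -0.1119985   0.12778282]
250 [0.412 0.145 0.079] [0.626 0.298 0.091]
((518.9291381835938, 220.22317504882812), (203.3583221435547, 136.24313354492188), 6.364877223968506) [[410.0, 277.0], [425.0, 141.0], [628.0, 164.0], [612.0, 299.0]]
clip 163 [0.462 0.257 0.1  ] [0.506 0.299 0.145] [0.482 0.275 0.122]
dark 48 [0.463 0.265 0.1  ] [0.502 0.299 0.144] [0.479 0.292 0.123]
jar? [0.32 0.28 0.03] [0.6   0.5   0.127]
```

Emit:
play_rows([
  [70,0,-0.47,-0.93,0],
  [70,0,-0.47,-0.93,0],
  [70,0,-0.47,-0.93,0],
  [70,0,-0.47,-0.93,0],
  [70,0,-0.47,-0.93,0],
  [70,0,-0.47,-0.93,0],
  [70,0,-0.47,-0.93,0],
  [70,0,-0.47,-0.93,0],
  [70,0,-0.47,-0.93,0],
  [70,0,-0.47,-0.93,0],
], newtons=20)

```text
time_s: 1.15
tcp_pos: [0.4832, 0.28, 0.2474]
tool_rot: [[-0.0, 1.0, -0.0], [-0.0, -0.0, -1.0], [-1.0, -0.0, 0.0]]
ft_force: [0.6, 0.5, -0.7]
opening: 0.803
```

Emit:
play_rows([
  [70,0,0,0,8.36],
  [70,0,0,0,8.36],
  [70,0,0,0,8.36],
  [70,0,0,0,8.36],
  [70,0,0,0,8.36],
  [70,0,0,0,8.36],
  [70,0,0,0,8.36],
  [70,0,0,0,8.36],
  [70,0,0,0,8.36],
  [70,0,0,0,8.36],
])

```text
time_s: 2.15
tcp_pos: [0.4839, 0.2789, 0.2473]
tool_rot: [[-0.0, 0.105, -0.994], [-0.0, -0.994, -0.105], [-1.0, 0.0, 0.0]]
ft_force: [0.4, -0.2, 0.2]
opening: 0.802
```

Emit:
play_rows([
  [60,0,0,0,0],
  [60,0,0,0,0],
])

```text
time_s: 2.35
tcp_pos: [0.4839, 0.279, 0.2474]
tool_rot: [[-0.0, 0.116, -0.993], [-0.0, -0.993, -0.116], [-1.0, 0.0, 0.0]]
ft_force: [-0.5, -0.3, 0.2]
opening: 0.716
```

Run:
```python
from h import *
s=status.observe(); print(s['time_s'],s['tcp_pos'],s['tool_rot'].round(4),s['qpos'].round(2))
for n in ['scene','side','wrist']: snap(n,n+'1')
for n in ['wrist1']:
    p=cv2.imread('pics/wrist1.png'); cv2.imwrite('pics/w1b.png',cv2.resize(p,(768,576)))
for f,(a,b,c,d) in {'scene1':(170,130,340,290),'side1':(160,130,300,280)}.items():
    p=cv2.imread(f'pics/{f}.png')[b:d,a:c]; cv2.imwrite(f'pics/{f}c.png',cv2.resize(p,None,fx=3.5,fy=3.5,interpolation=cv2.INTER_CUBIC))
```

```text
2.35 [0.48390142 0.27903113 0.24739053] [[-2.000e-04  1.160e-01 -9.932e-01]
 [-2.000e-04 -9.932e-01 -1.160e-01]
 [-1.000e+00  2.000e-04  2.000e-04]] [-0.49  0.19 -0.14  1.64  0.03  1.32 -2.08]
```

View pics/w1b.png

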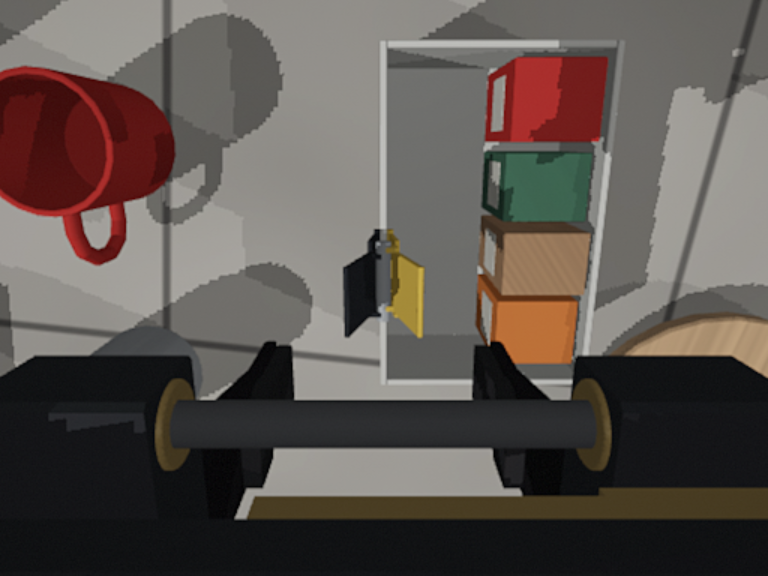

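View pics/side1c.png

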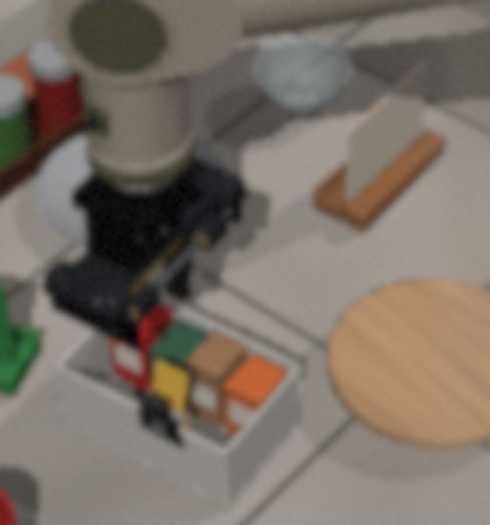

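View pics/scene1c.png

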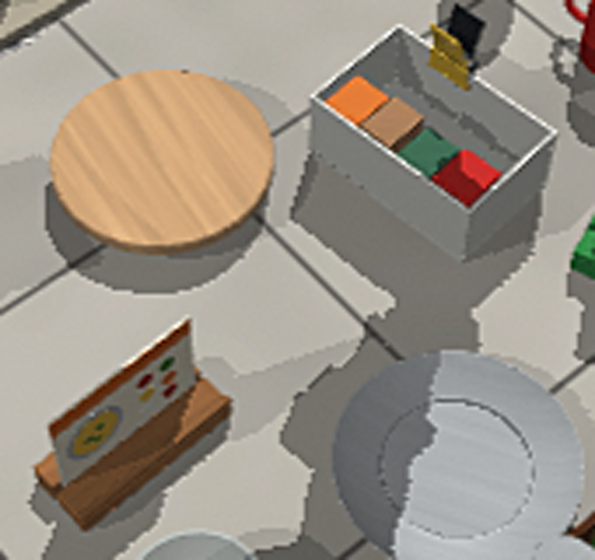

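The wrist view shows the clip with the dark lever's outer edge at about (345,267–335) and the yellow one at (423,265–335) in the 768 px picture. The bin is aligned with the image axes. Now the lever tops and the card edge.

Run:
```python
from h import *
def ray(z,u,v,h):
    fx,fy,cx,cy=z['K']; d=np.array(z['R'])@[(u-cx)/fx,(v-cy)/fy,1]; t=z['t']; return t+d*(h-t[2])/d[2]
z=load('wrist1'); W=world(z); h=W[...,2]; p=z['p'].astype(int); X,Y=W[...,0],W[...,1]
hsv=cv2.cvtColor(z['p'],cv2.COLOR_RGB2HSV)
ye=(hsv[...,0]>20)&(hsv[...,0]<34)&(hsv[...,1]>120)&(h>.09)
yy=ye.copy(); yy[:, :250]=0; yy[:,300:]=0
v,u=np.where(yy); print('yel px',u.min(),u.max(),v.min(),v.max())
dk=(p.max(-1)<80)&(h>.09)&(h<.16)&(X>.44)&(X<.53); v,u=np.where(dk); print('dk px',u.min(),u.max(),v.min(),v.max(), h[dk].max(),h[yy].max())
# per row edge columns
L=[];Rr=[]
for r in range(180,222):
    a=np.where(dk[r])[0]; b=np.where(yy[r])[0]
    if len(a) and len(b): L.append((r,a.min()-.5)); Rr.append((r,b.max()+.5))
print(L[::4],Rr[::4])
for r0 in (185,200,215):
    l=dict(L).get(r0);q=dict(Rr).get(r0)
    if l: 
        a=ray(z,l,r0,.139);b=ray(z,q,r0,.139);print(r0,a,b,(a+b)/2,np.linalg.norm(a-b))
s=status.observe();T=s['tool_rot']
# bin rim lines
m=(h>.078)&(h<.095)&(hsv[...,1]<40)&(X>.38)&(X<.66)&(Y>.12)&(Y<.32)&(p.min(-1)>120)
q=W[m]; r=cv2.minAreaRect((q[:,:2]*1000).astype(np.float32)); print('bin',r,cv2.boxPoints(r).round(1).tolist())
# clip points upper (h>.133)
for nm,f in (('w','wrist1'),('sc','scene1'),('sd','side1')):
    z=load(f);W=world(z)
    m=(W[...,2]>.125)&(W[...,2]<.15)&(W[...,0]>.44)&(W[...,0]<.53)&(W[...,1]>.23)&(W[...,1]<.33)
    q=W[m]; c=(q-[.4839,.2790,0])@T; print(nm,len(q),'along y tool',np.percentile(c[:,1],[1,99]),'z tool',np.percentile(c[:,2],[1,99]),q[:,2].max())
    if f!='wrist1':
        m=(W[...,2]>.105)&(W[...,2]<.136)&(W[...,0]>.54)&(W[...,0]<.62)&(W[...,1]>-.29)&(W[...,1]<-.09)
        q=W[m]; print('card',cv2.fitLine(q[:,:2].astype(np.float32),cv2.DIST_HUBER,0,.01,.01).ravel(),q[:,1].min(),q[:,1].max())
```

```text
yel px 250 299 160 345
dk px 229 265 160 224 0.14162100249494203 0.3839500768436234
[(180, np.float64(228.5)), (184, np.float64(228.5)), (188, np.float64(228.5)), (192, np.float64(228.5)), (196, np.float64(228.5)), (200, np.float64(228.5)), (204, np.float64(229.5)), (208, np.float64(229.5)), (212, np.float64(229.5)), (216, np.float64(229.5)), (220, np.float64(229.5))] [(180, np.float64(281.5)), (184, np.float64(281.5)), (188, np.float64(281.5)), (192, np.float64(281.5)), (196, np.float64(281.5)), (200, np.float64(281.5)), (204, np.float64(281.5)), (208, np.float64(281.5)), (212, np.float64(281.5)), (216, np.float64(281.5)), (220, np.float64(281.5))]
185 [0.49358615 0.30042345 0.139     ] [0.49801    0.26192914 0.139     ] [0.49579808 0.2811763  0.139     ] 0.03874767171898139
200 [0.48216656 0.29935171 0.139     ] [0.48664467 0.26037978 0.139     ] [0.48440562 0.27986574 0.139     ] 0.03922836720219039
215 [0.47054562 0.29750852 0.139     ] [0.47499379 0.25879148 0.139     ] [0.47276971 0.27815    0.139     ] 0.03897172498588816
bin ((518.0128173828125, 224.00588989257812), (199.77822875976562, 137.4107666015625), 6.630094528198242) [[410.8999938964844, 280.70001220703125], [426.70001220703125, 144.1999969482422], [625.2000122070312, 167.3000030517578], [609.2999877929688, 303.79998779296875]]
w 989 along y tool [-0.02059532  0.01860624] z tool [-0.01723494  0.01806821] 0.14175011045081945
sc 62 along y tool [-0.01858986  0.02368975] z tool [-0.01506696  0.02024184] 0.14392441084820473
card [ 0.05916853 -0.998248    0.5779475  -0.18921402] -0.26712277363922443 -0.11589855763220769
sd 71 along y tool [-0.02134187  0.02013569] z tool [-0.01948711  0.01847073] 0.1439700212112338
card [ 0.05401897 -0.9985399   0.5762     -0.15486118] -0.2691242199140772 -0.10984750695632928
```

Emit:
play_rows([
  [60,0.5,-0.02,0,0],
  [60,0.5,0,0,0],
  [60,0.5,0,0,0],
  [60,0.5,0,0,0],
  [60,0.5,0,0,0],
  [60,0.5,0,0,0],
  [60,0.4,0,0,0],
  [60,0.2,0,0,0],
  [60,0.2,0,0,0],
  [60,0,0,0,0],
])

```text
time_s: 3.5
tcp_pos: [0.4838, 0.2795, 0.133]
tool_rot: [[-0.0, 0.112, -0.994], [-0.0, -0.994, -0.112], [-1.0, 0.0, 0.001]]
ft_force: [0.0, -0.3, 0.5]
opening: 0.692
```

Run:
```python
from h import *
s=status.observe(); print(s['time_s'],s['tcp_pos'],s['opening'],s['ft_force'])
for n in ['side','wrist']: snap(n,n+'2')
p=cv2.imread('pics/wrist2.png')[120:384,130:390]; cv2.imwrite('pics/w2b.png',cv2.resize(p,None,fx=2.2,fy=2.2))
p=cv2.imread('pics/side2.png')[180:290,150:280]; cv2.imwrite('pics/s2b.png',cv2.resize(p,None,fx=5,fy=5))
```

```text
3.5 [0.48379705 0.2795339  0.13302364] 0.6919234348724193 [ 0.02689525 -0.2774711   0.46366737]
```

View pics/w2b.png

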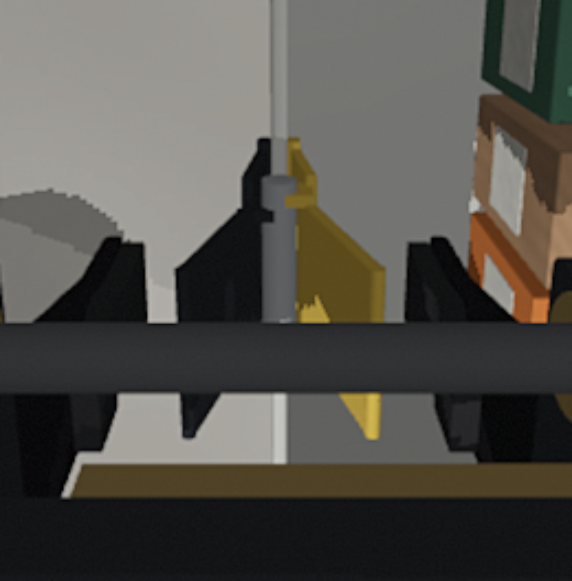

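View pics/s2b.png

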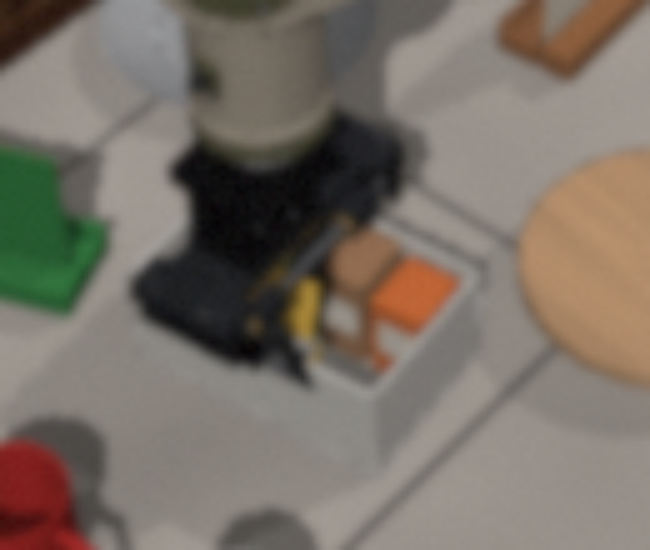

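Emit:
play_rows([
  [46,0,0.02,0,0],
  [42,0,0,0,0],
  [38,0,0,0,0],
  [34,0,0,0,0],
  [30,0,0,0,0],
  [26,0,0,0,0],
  [22,0,0,0,0],
  [16,0,0,0,0],
  [8,0,0,0,0],
  [5,0,0,0,0],
], newtons=20)

```text
time_s: 4.6
tcp_pos: [0.484, 0.279, 0.1336]
tool_rot: [[0.0, 0.111, -0.994], [0.0, -0.994, -0.111], [-1.0, -0.0, -0.0]]
ft_force: [-0.3, -0.1, -0.4]
opening: 0.162
```

Emit:
play_rows([
  [5,0,0,0,0],
  [5,0,0,0,0],
  [5,0,0,0,0],
])

```text
time_s: 4.9
tcp_pos: [0.484, 0.279, 0.1336]
tool_rot: [[0.0, 0.111, -0.994], [0.0, -0.994, -0.111], [-1.0, -0.0, -0.0]]
ft_force: [0.7, 0.1, -0.4]
opening: 0.164
```

Run:
```python
from h import *
s=status.observe(); print(s['time_s'],s['tcp_pos'],s['opening']*87,s['ft_force'])
for n in ['side','wrist']: snap(n,n+'3')
p=cv2.imread('pics/wrist3.png')[120:384,130:390]; cv2.imwrite('pics/w3b.png',cv2.resize(p,None,fx=2.2,fy=2.2))
p=cv2.imread('pics/side3.png')[180:290,150:280]; cv2.imwrite('pics/s3b.png',cv2.resize(p,None,fx=5,fy=5))
```

```text
4.9 [0.48403819 0.27900674 0.13356725] 14.260628492937311 [ 0.69400216  0.12113796 -0.38409046]
```

View pics/w3b.png

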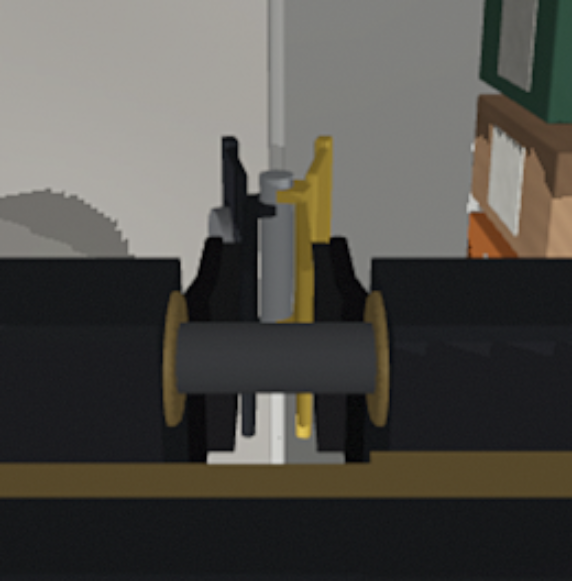

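View pics/s3b.png

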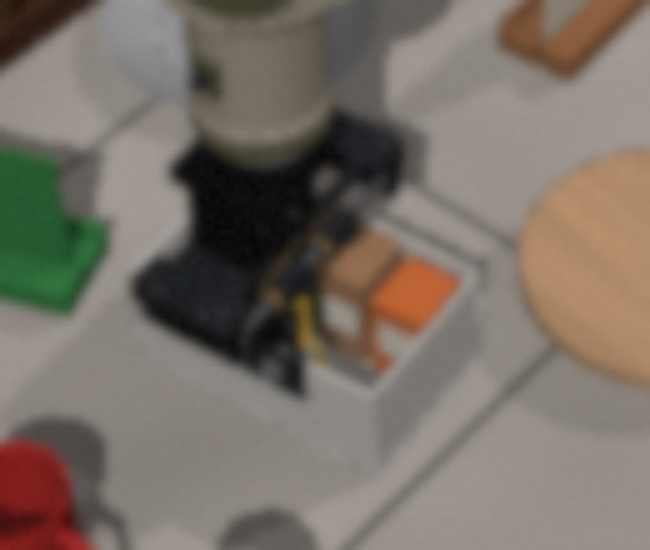

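Emit:
play_rows([
  [5,-0.2,0,0,0],
  [5,-0.4,0,0,0],
  [5,-0.5,0,0,0],
  [5,-0.5,0,0,0],
  [5,-0.5,0,0,0],
  [5,-0.5,0,0,0],
  [5,-0.5,0,0,0],
  [5,-0.5,0,0,0],
  [5,-0.4,0,0,0],
  [5,-0.2,0,0,0],
])

```text
time_s: 6.0
tcp_pos: [0.4843, 0.2792, 0.2613]
tool_rot: [[0.002, 0.111, -0.994], [0.001, -0.994, -0.111], [-1.0, -0.001, -0.002]]
ft_force: [0.4, 0.3, -0.7]
opening: 0.165
```

Emit:
play_rows([
  [5,0,0,0,-4.9],
  [5,0,0,0,-8],
  [5,0,0,0,-8],
  [5,0,0,0,-8],
  [5,0,0,0,-8],
  [5,0,0,0,-8],
  [5,0,0,0,-8],
  [5,0,0,0,-8],
  [5,0,0,0,-8],
  [5,0,0,0,-8],
])

```text
time_s: 7.0
tcp_pos: [0.4839, 0.2789, 0.2593]
tool_rot: [[-0.001, 0.994, -0.111], [-0.0, -0.111, -0.994], [-1.0, -0.001, 0.0]]
ft_force: [-0.0, -0.0, -1.1]
opening: 0.164
```

Emit:
play_rows([
  [5,0,0,0,-7],
  [5,0,0,0,-3],
  [5,0,0,0,0],
])

```text
time_s: 7.3
tcp_pos: [0.4839, 0.2789, 0.2594]
tool_rot: [[-0.0, 0.998, 0.058], [-0.0, 0.058, -0.998], [-1.0, -0.0, 0.0]]
ft_force: [-0.0, 0.5, -0.8]
opening: 0.164
```

Run:
```python
from h import *
s=status.observe(); T=s['tool_rot']; print(s['time_s'],s['tcp_pos'],s['opening']*87,s['ft_force'],T.round(4))
print((T.T@(np.array([.577,-.19,.255])-s['tcp_pos'])/.03).round(2), np.degrees(np.arctan2(T[1,1],T[0,1])))
for n in ['side','scene','wrist']: snap(n,n+'4')
p=cv2.imread('pics/wrist4.png'); cv2.imwrite('pics/w4b.png',cv2.resize(p,(768,576)))
for f in ['scene4','side4']:
    p=cv2.imread(f'pics/{f}.png')[90:290,130:350]; cv2.imwrite(f'pics/{f}c.png',cv2.resize(p,None,fx=2.9,fy=2.9,interpolation=cv2.INTER_CUBIC))
```

```text
7.3 [0.4839363  0.27891334 0.25939394] 14.252125030908152 [-0.01007408  0.5067898  -0.79467347] [[-4.000e-04  9.983e-01  5.830e-02]
 [-2.000e-04  5.830e-02 -9.983e-01]
 [-1.000e+00 -4.000e-04  2.000e-04]]
[ 0.15  2.19 15.78] 3.3396204369959697
```

View pics/w4b.png

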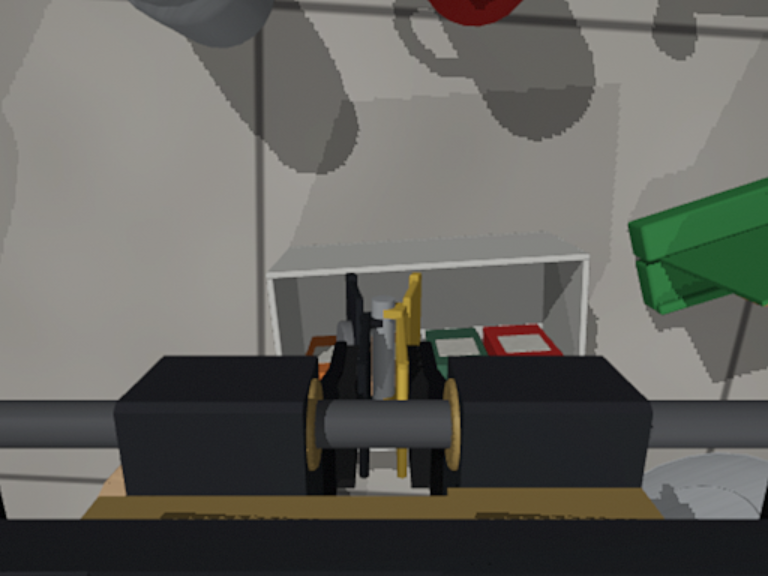

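View pics/scene4c.png

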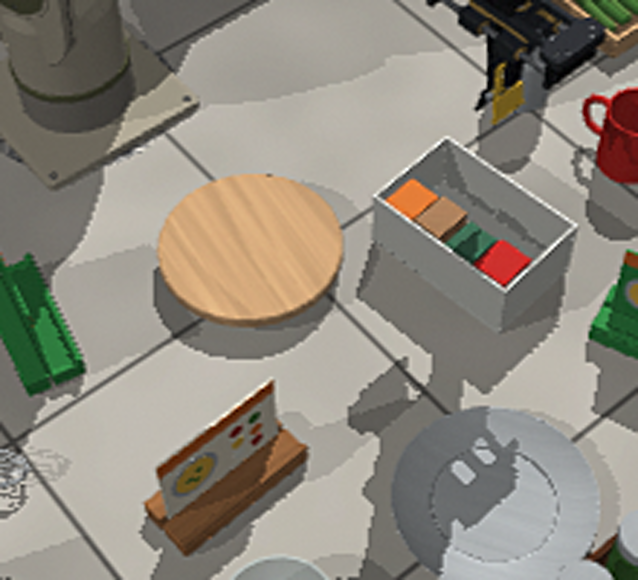

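View pics/side4c.png

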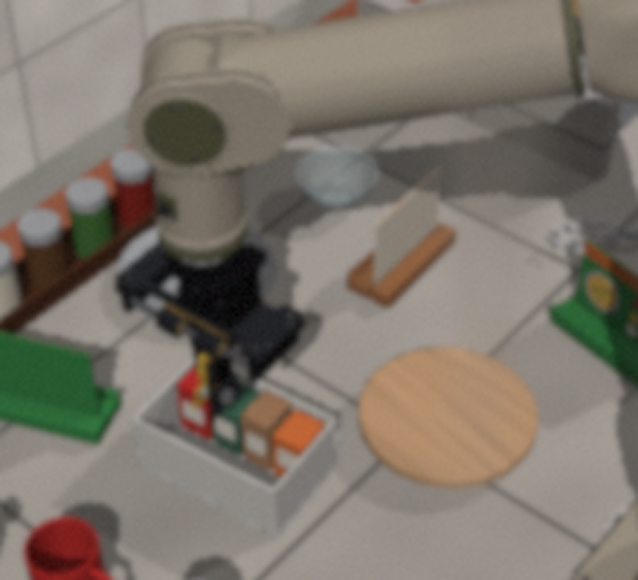

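Emit:
play_rows([
  [5,0,0.1,0.5,0],
  [5,0,0.2,0.8,0],
  [5,0,0.2,0.9,0],
  [5,0,0.2,0.9,0],
  [5,0,0.2,0.9,0],
  [5,0,0.2,0.9,0],
  [5,0,0.2,0.9,0],
  [5,0,0.2,0.9,0],
  [5,0,0.2,0.9,0],
  [5,0,0.2,0.9,0],
])

```text
time_s: 8.45
tcp_pos: [0.5556, 0.0252, 0.2597]
tool_rot: [[0.0, 0.998, 0.056], [-0.0, 0.056, -0.998], [-1.0, 0.0, 0.0]]
ft_force: [0.5, -0.4, -0.4]
opening: 0.163
```

Emit:
play_rows([
  [5,0,0.2,0.9,0],
  [5,0,0.09,0.9,0],
  [5,0,0,0.7,0],
  [5,0,0,0.5,0],
  [5,0,0,0.3,0],
  [5,0,0,0,0],
  [5,0,0,0,0],
])

```text
time_s: 9.15
tcp_pos: [0.57, -0.0697, 0.2596]
tool_rot: [[0.0, 0.998, 0.058], [0.001, 0.058, -0.998], [-1.0, 0.0, -0.001]]
ft_force: [-0.3, 0.4, -1.4]
opening: 0.161
```

Run:
```python
from h import *
s=status.observe(); T=s['tool_rot']; print(s['time_s'],s['tcp_pos'],s['opening']*87,s['ft_force'],T.round(4))
for n in ['side','scene','wrist']: snap(n,n+'5')
p=cv2.imread('pics/wrist5.png'); cv2.imwrite('pics/w5b.png',cv2.resize(p,(768,576)))
for f in ['scene5','side5']:
    p=cv2.imread(f'pics/{f}.png')[90:290,130:350]; cv2.imwrite(f'pics/{f}c.png',cv2.resize(p,None,fx=2.9,fy=2.9,interpolation=cv2.INTER_CUBIC))
```

```text
9.15 [ 0.56996686 -0.06968063  0.25958502] 14.04151853512692 [-0.29635705  0.3629695  -1.39983147] [[ 1.000e-04  9.983e-01  5.840e-02]
 [ 6.000e-04  5.840e-02 -9.983e-01]
 [-1.000e+00  1.000e-04 -6.000e-04]]
```

View pics/w5b.png

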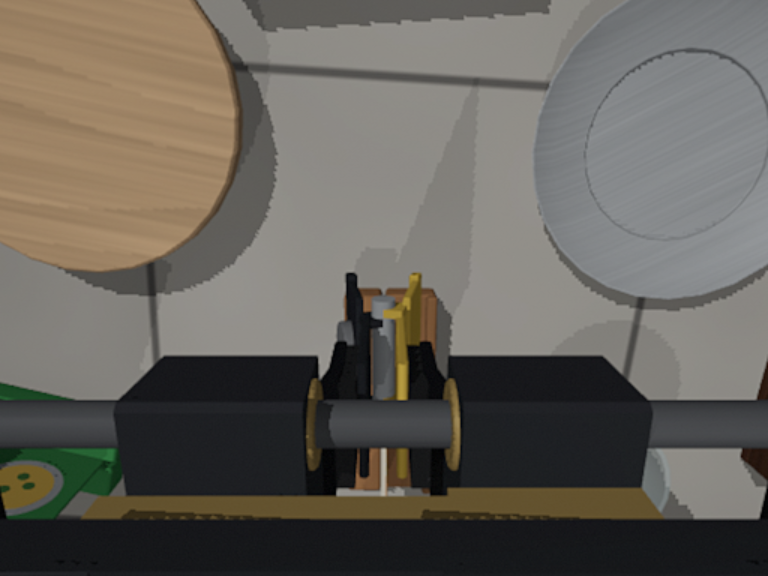

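View pics/scene5c.png

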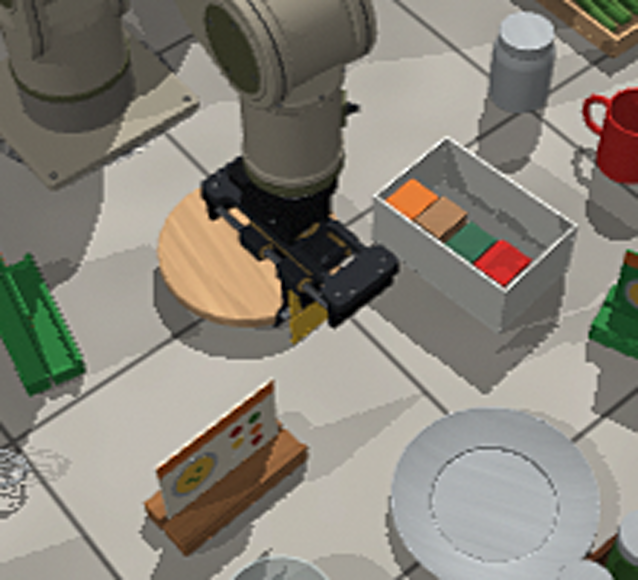

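View pics/side5c.png

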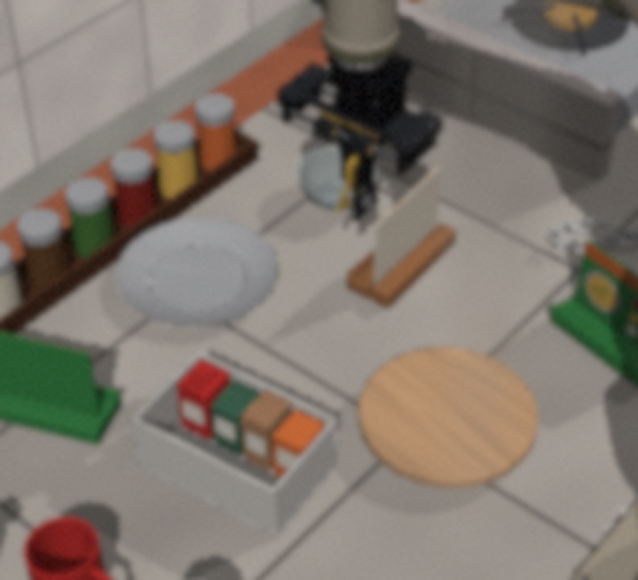

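Run:
```python
from h import *
def ray(z,u,v,h):
    fx,fy,cx,cy=z['K']; d=np.array(z['R'])@[(u-cx)/fx,(v-cy)/fy,1]; t=z['t']; return t+d*(h-t[2])/d[2]
z=load('wrist5');p=z['p'][270:345,210:310,::-1]; cv2.imwrite('pics/w5z.png',cv2.resize(p,None,fx=8,fy=8,interpolation=cv2.INTER_NEAREST))
p=load('scene5')['p'][215:275,175:240,::-1]; cv2.imwrite('pics/sc5z.png',cv2.resize(p,None,fx=9,fy=9,interpolation=cv2.INTER_NEAREST))
p=load('side5')['p'][140:200,245:295,::-1]; cv2.imwrite('pics/sd5z.png',cv2.resize(p,None,fx=9,fy=9,interpolation=cv2.INTER_NEAREST))
W=world(z);m=(W[...,2]>.115)&(W[...,2]<.14)&(W[...,1]<-.1); v,u=np.where(m); print(len(v)); 
for r in sorted(set(v)): a=u[v==r]; print(r,a.min(),a.max(),W[r,a].mean(0).round(4),ray(z,a.mean(),r,.13).round(4))
```

```text
102
299 254 256 [ 0.5763 -0.1654  0.13  ] [ 0.5763 -0.1654  0.13  ]
300 254 256 [ 0.5764 -0.1673  0.1285] [ 0.5763 -0.1664  0.13  ]
301 254 256 [ 0.5764 -0.1679  0.1292] [ 0.5764 -0.1674  0.13  ]
302 254 256 [ 0.5764 -0.1679  0.1308] [ 0.5765 -0.1684  0.13  ]
303 254 256 [ 0.5765 -0.1696  0.1297] [ 0.5765 -0.1694  0.13  ]
304 254 256 [ 0.5766 -0.1713  0.1287] [ 0.5766 -0.1704  0.13  ]
305 254 256 [ 0.5767 -0.1717  0.1296] [ 0.5766 -0.1714  0.13  ]
306 254 256 [ 0.5767 -0.1726  0.1297] [ 0.5767 -0.1724  0.13  ]
307 254 256 [ 0.5768 -0.1741  0.129 ] [ 0.5768 -0.1734  0.13  ]
308 254 256 [ 0.5768 -0.1748  0.1294] [ 0.5768 -0.1744  0.13  ]
309 254 256 [ 0.5769 -0.1762  0.1288] [ 0.5769 -0.1754  0.13  ]
310 254 256 [ 0.577  -0.1767  0.1296] [ 0.5769 -0.1765  0.13  ]
311 254 256 [ 0.577  -0.1776  0.1299] [ 0.577  -0.1775  0.13  ]
312 254 256 [ 0.5771 -0.1785  0.13  ] [ 0.5771 -0.1785  0.13  ]
313 254 256 [ 0.5772 -0.1803  0.1289] [ 0.5771 -0.1795  0.13  ]
314 254 256 [ 0.5772 -0.1811  0.1292] [ 0.5772 -0.1805  0.13  ]
315 254 256 [ 0.5773 -0.1819  0.1295] [ 0.5772 -0.1816  0.13  ]
316 254 
[... 251 characters left out ...]
 254 256 [ 0.5776 -0.187   0.1295] [ 0.5775 -0.1867  0.13  ]
321 254 256 [ 0.5776 -0.188   0.1296] [ 0.5776 -0.1877  0.13  ]
322 254 256 [ 0.5777 -0.1893  0.1293] [ 0.5777 -0.1888  0.13  ]
323 254 256 [ 0.5778 -0.1907  0.1287] [ 0.5777 -0.1898  0.13  ]
324 253 256 [ 0.5774 -0.1913  0.1295] [ 0.5773 -0.1909  0.13  ]
325 253 256 [ 0.5774 -0.1923  0.1294] [ 0.5774 -0.1919  0.13  ]
326 253 256 [ 0.5775 -0.1932  0.1296] [ 0.5775 -0.193   0.13  ]
327 253 256 [ 0.5776 -0.1947  0.1291] [ 0.5775 -0.194   0.13  ]
328 253 256 [ 0.5776 -0.1952  0.1297] [ 0.5776 -0.1951  0.13  ]
329 253 256 [ 0.5777 -0.1968  0.129 ] [ 0.5776 -0.1961  0.13  ]
330 253 256 [ 0.5777 -0.1975  0.1295] [ 0.5777 -0.1972  0.13  ]
```

View pics/w5z.png

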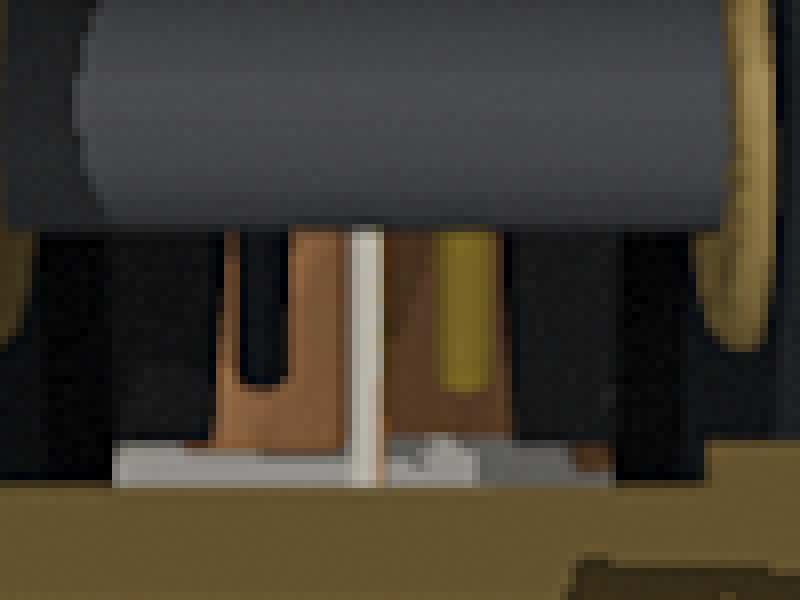

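View pics/sc5z.png

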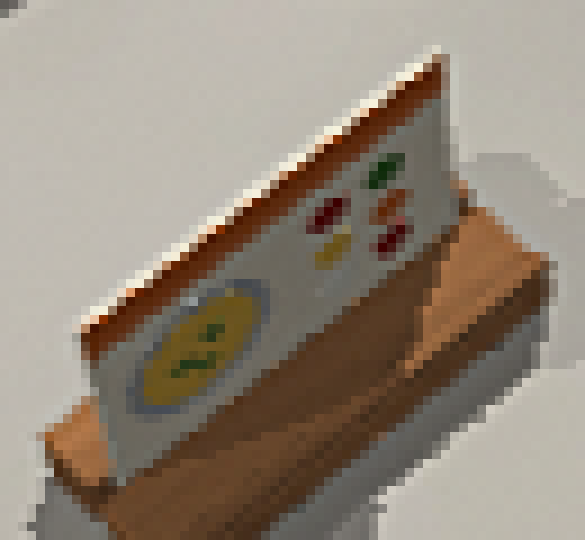

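View pics/sd5z.png

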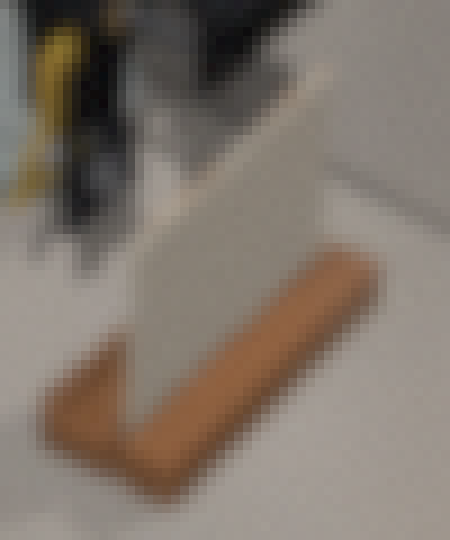

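Run:
```python
from h import *
def ray(z,u,v,h):
    fx,fy,cx,cy=z['K']; d=np.array(z['R'])@[(u-cx)/fx,(v-cy)/fy,1]; t=z['t']; return t+d*(h-t[2])/d[2]
z=load('scene5'); a=ray(z,183.9,250.9,.13);b=ray(z,223.9,220.4,.13);print(a,b,(a+b)/2,np.linalg.norm(a-b))
z=load('side5'); a=ray(z,245+145/9,140+215/9,.13);b=ray(z,245+325/9,140+70/9,.13);print(a,b,(a+b)/2,np.linalg.norm(a-b))
```

```text
[ 0.58175208 -0.26453514  0.13      ] [ 0.5738696  -0.11657257  0.13      ] [ 0.57781084 -0.19055386  0.13      ] 0.14817238219305834
[ 0.57901732 -0.13159498  0.13      ] [ 0.57865763 -0.25786861  0.13      ] [ 0.57883747 -0.1947318   0.13      ] 0.12627414612871427
```

Emit:
play_rows([
  [5,0,0,0.4,0],
  [5,0,0,0.6,0],
  [5,0,0,0.7,0],
  [5,0,0,0.7,0],
  [5,0,0,0.7,0],
  [5,0,0,0.5,0],
  [5,0,0.01,0.3,0],
  [5,0,0,0.13,0],
  [5,0,0,0,0],
  [5,0,0,0,0],
])

```text
time_s: 10.3
tcp_pos: [0.5774, -0.1903, 0.2596]
tool_rot: [[0.0, 0.998, 0.059], [0.0, 0.059, -0.998], [-1.0, 0.0, -0.0]]
ft_force: [0.9, 1.3, -0.7]
opening: 0.162
```

Run:
```python
from h import *
s=status.observe(); T=s['tool_rot']; print(s['time_s'],s['tcp_pos'],s['opening']*87,s['ft_force'],T.round(4))
for n in ['side','scene','wrist']: snap(n,n+'6')
p=cv2.imread('pics/wrist6.png')[120:345,170:340]; cv2.imwrite('pics/w6b.png',cv2.resize(p,None,fx=2.6,fy=2.6))
for f,(a,b,c,d) in {'scene6':(160,180,260,280),'side6':(220,110,320,210)}.items():
    p=cv2.imread(f'pics/{f}.png')[b:d,a:c]; cv2.imwrite(f'pics/{f}c.png',cv2.resize(p,None,fx=5.9,fy=5.9,interpolation=cv2.INTER_CUBIC))
```

```text
10.3 [ 0.5774471  -0.19029429  0.25956377] 14.085657096764118 [ 0.8992539   1.28080362 -0.74642527] [[ 1.000e-04  9.983e-01  5.880e-02]
 [ 5.000e-04  5.880e-02 -9.983e-01]
 [-1.000e+00  2.000e-04 -5.000e-04]]
```

View pics/w6b.png

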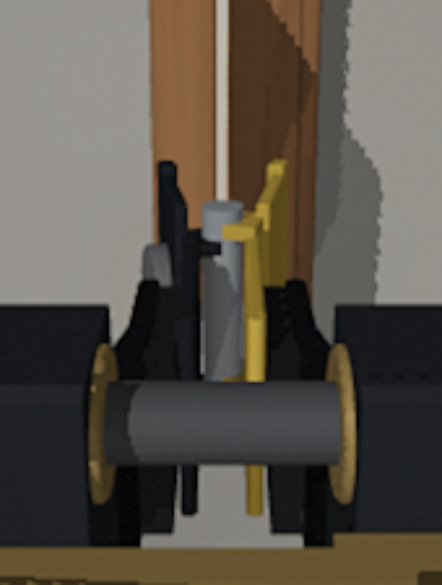

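View pics/scene6c.png

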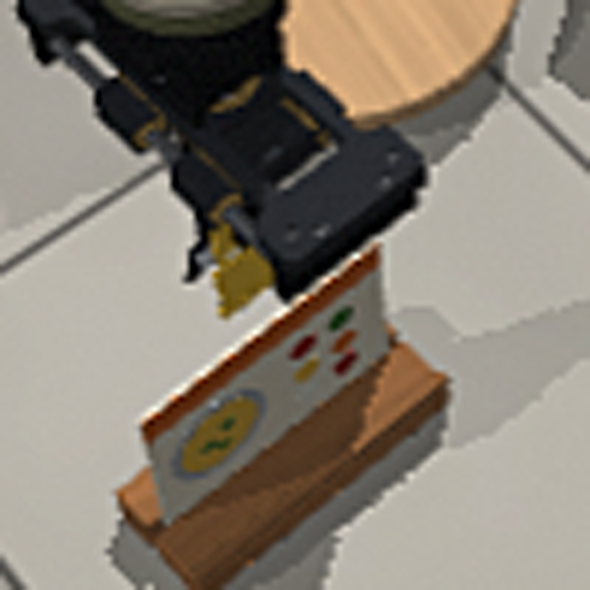

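View pics/side6c.png

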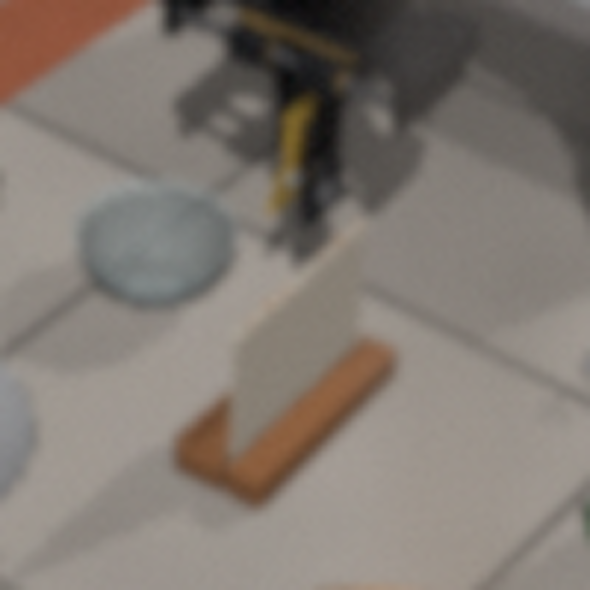

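Emit:
play_rows([
  [5,0.2,0,0,0],
  [5,0.3,0,0,0],
  [5,0.3,0,0,0],
  [5,0.3,0,0,0],
  [5,0.3,0,0,0],
  [5,0.1,0,0,0],
  [5,0,0,0,0],
])

```text
time_s: 11.15
tcp_pos: [0.577, -0.1912, 0.2139]
tool_rot: [[-0.001, 0.998, 0.058], [0.0, 0.058, -0.998], [-1.0, -0.001, -0.0]]
ft_force: [0.9, -0.7, 0.4]
opening: 0.16
```

Run:
```python
from h import *
s=status.observe(); T=s['tool_rot']; print(s['time_s'],s['tcp_pos'],s['opening']*87,s['ft_force'],T.round(4))
for n in ['side','scene','wrist']: snap(n,n+'7')
p=cv2.imread('pics/wrist7.png')[120:345,170:340]; cv2.imwrite('pics/w7b.png',cv2.resize(p,None,fx=2.6,fy=2.6))
for f,(a,b,c,d) in {'scene7':(160,180,260,280),'side7':(220,110,320,210)}.items():
    p=cv2.imread(f'pics/{f}.png')[b:d,a:c]; cv2.imwrite(f'pics/{f}c.png',cv2.resize(p,None,fx=5.9,fy=5.9,interpolation=cv2.INTER_CUBIC))
```

```text
11.15 [ 0.57698719 -0.19124472  0.2138801 ] 13.922008300744784 [ 0.86420567 -0.68060779  0.38084319] [[-9.000e-04  9.983e-01  5.750e-02]
 [ 3.000e-04  5.750e-02 -9.983e-01]
 [-1.000e+00 -9.000e-04 -3.000e-04]]
```

View pics/w7b.png

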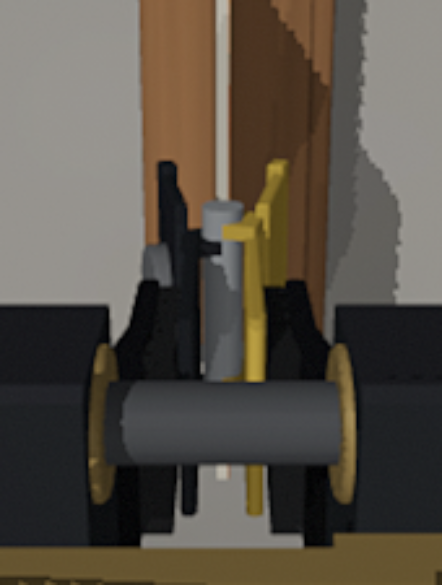

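View pics/scene7c.png

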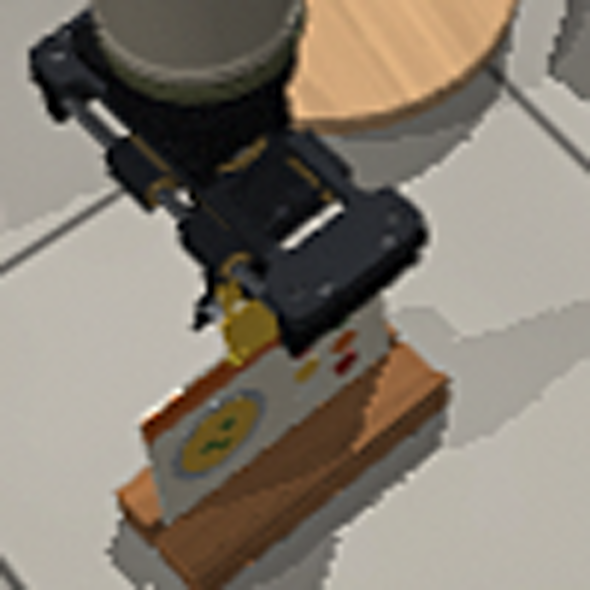

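View pics/side7c.png

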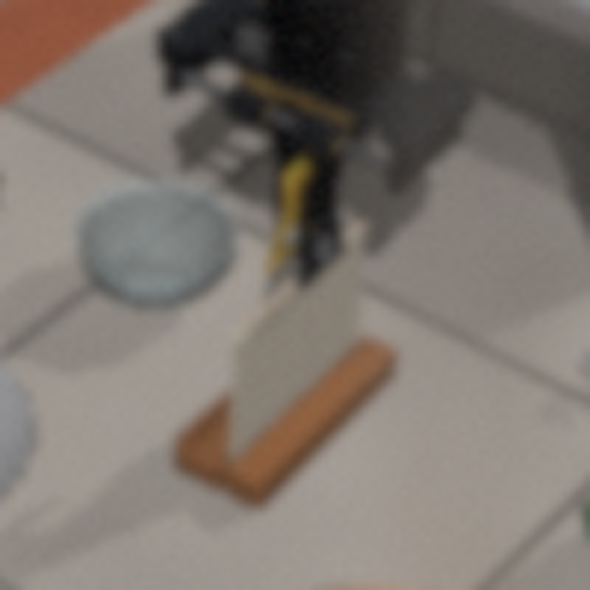

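Emit:
play_rows([
  [5,0.1,0,0,0],
  [5,0.15,0,0,0],
  [5,0.2,0,0,0],
  [5,0.2,0,0,0],
  [5,0.2,0,0,0],
  [5,0.15,0,0,0],
  [5,0.1,0,0,0],
  [5,0,0,0,0],
  [5,0,0,0,0],
  [5,0,0,0,0],
])

```text
time_s: 12.3
tcp_pos: [0.5774, -0.1913, 0.1819]
tool_rot: [[0.001, 0.998, 0.058], [-0.0, 0.058, -0.998], [-1.0, 0.001, 0.0]]
ft_force: [0.2, 0.5, -0.6]
opening: 0.163
```

Run:
```python
from h import *
s=status.observe(); T=s['tool_rot']; print(s['time_s'],s['tcp_pos'],s['opening']*87,s['ft_force'],T.round(4))
for n in ['side','scene','wrist']: snap(n,n+'8')
z=load('wrist8');W=world(z)
h=W[...,2];C=(W-s['tcp_pos'])@T
p=cv2.imread('pics/wrist8.png')[120:345,170:340]; cv2.imwrite('pics/w8b.png',cv2.resize(p,None,fx=2.6,fy=2.6))
for f,(a,b,c,d) in {'scene8':(160,180,260,280),'side8':(220,110,320,210)}.items():
    p=cv2.imread(f'pics/{f}.png')[b:d,a:c]; cv2.imwrite(f'pics/{f}c.png',cv2.resize(p,None,fx=5.9,fy=5.9,interpolation=cv2.INTER_CUBIC))
    z=load(f); W=world(z); hsv=cv2.cvtColor(z['p'],cv2.COLOR_RGB2HSV)
    m=(hsv[...,0]>20)&(hsv[...,0]<34)&(hsv[...,1]>120)&(W[...,2]>.1)&(W[...,2]<.2)&(abs(W[...,0]-.58)<.06)&(abs(W[...,1]+.19)<.05)
    q=W[m]; print(f,'yellow',len(q),q.min(0).round(4),q.max(0).round(4))
    m=(W[...,2]>.105)&(W[...,2]<.134)&(abs(W[...,0]-.578)<.03)&(abs(W[...,1]+.19)<.09)&(hsv[...,2]>110)
    q=W[m]; print('card',cv2.fitLine(q[:,:2].astype(np.float32),cv2.DIST_HUBER,0,.01,.01).ravel(),q[:,1].min(),q[:,1].max())
```

```text
12.3 [ 0.57742503 -0.19133381  0.18187864] 14.215370830169599 [ 0.15257783  0.51896355 -0.60401396] [[ 6.000e-04  9.983e-01  5.760e-02]
 [-1.000e-04  5.760e-02 -9.983e-01]
 [-1.000e+00  6.000e-04  1.000e-04]]
scene8 yellow 74 [ 0.5723 -0.2184  0.1026] [ 0.5953 -0.1906  0.1686]
card [ 0.19693254  0.980417    0.58531785 -0.22213624] -0.2667022427458164 -0.19291680565665537
side8 yellow 31 [ 0.5686 -0.1967  0.1424] [ 0.5904 -0.172   0.1923]
card [ 0.0754367  -0.9971506   0.57964355 -0.1894457 ] -0.25880647295450443 -0.1104385879432187
```

View pics/w8b.png

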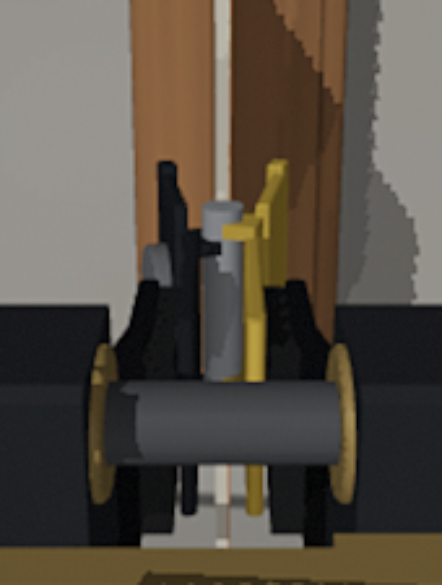

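View pics/scene8c.png

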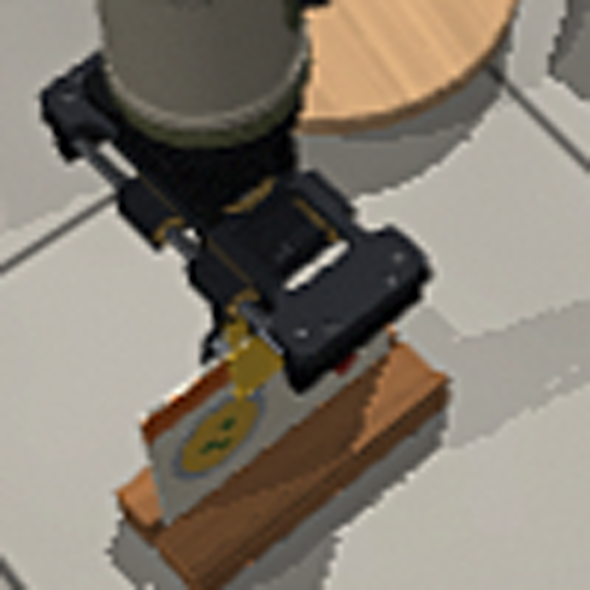

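View pics/side8c.png

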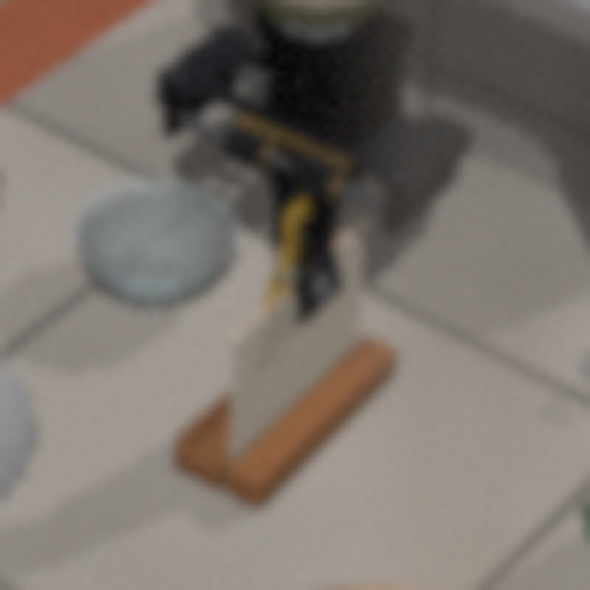

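Emit:
play_rows([
  [5,0.07,0,0,0],
  [5,0,0,0,0],
  [5,0,0,0,0],
  [5,0,0,0,0],
  [5,0,0,0,0],
])

```text
time_s: 12.95
tcp_pos: [0.5773, -0.1913, 0.1795]
tool_rot: [[0.0, 0.998, 0.058], [-0.0, 0.058, -0.998], [-1.0, 0.0, 0.0]]
ft_force: [-0.4, 0.2, -0.3]
opening: 0.164
```

Run:
```python
from h import *
s=status.observe(); print(s['time_s'],s['tcp_pos'],s['opening']*87,s['ft_force'],abs(s['joint_velocities']).max())
print(env.sign_off())
```

```text
12.95 [ 0.57726063 -0.1913146   0.17949742] 14.311192751305812 [-0.43680265  0.1518754  -0.33085911] 0.0015479242035719512
the job is handed in; nothing more can be done
None
```

The job is done and handed in at 12.95 s. I squeezed the clip fully open at 20 N and lifted it straight off the bin rim. I then turned it about 87° so the magnet jaw is on the card's plain back, and lowered it over the middle of the card's top edge. It ended held there in the gripper.

**Clip opening:** The gripper reads 14.3 mm, which matches the fully open clip (14 mm over the levers).

**Contact:** The wrist force stayed within noise, under about 1.5 N, at every reading. The arm was at rest at hand-in.

**Fit over the card:**
- The wrist camera shows the card midway between the two jaws.
- The jaws overlap the card by about 19 mm, and the hinge pin clears its edge by about 11 mm. Both are worked out from the nominal grasp height, not measured directly.
- The gripper is within about 0.3° of the card's direction and about 1 mm of the middle of its edge.

**Other things:** The bin and card stand showed no movement in the pictures taken along the way, and I touched nothing else.

**Checks that disagreed:**
- My hand-read card corners from the side camera were too blurred to use: they gave a 126 mm card, about 4 mm off along the edge. I relied on the scene camera (148 mm, true length 150 mm) and the wrist camera instead.
- The final fit of the card's line was spoiled by the clip hiding part of it, so squareness rests on the earlier, unhidden views.
- I took no picture after the last 2 mm of lowering.

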